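# Set the lathe's depth dial and confirm it

### The arm

A 7-joint arm with a two-finger parallel gripper is mounted at the origin on the work surface. World frame = base frame: x ahead of the robot, y to its left, z up, the work surface at z = 0. Lengths are in m, angles in rad, forces in N, time in s.
With the tool pointing down it reaches from about 0.4 to 0.85 m from the base axis. Payload 10.4 kg.
Tool frame: the origin (TCP) lies at the very end of the fingers, on their centre line; the grasp point (between the pads) lies 19 mm behind it; z points along the fingers, y is the direction in which the jaws open and shut (so a half turn about z gives the same grasp; the last joint's range is limited). The gripper opens to 85 mm and grips with 20 to 120 N. Pads are 22 mm wide; open, the fingers measure 114 mm over their backs; the gripper's body (76 mm by 85 mm) begins 54 mm behind the grasp point. The pads swing forward as they close: fully open they stand 13 mm farther back than shut.
Start: joints at [1.225, 0.332, -0.065, 1.46, 0.022, 1.35, -0.088], TCP at [0.198, -0.593, 0.231] pointing down, gripper open.
Joint ranges: [-2.6, 2.6], [-0.5, 2.12], [-1.47, 1.34], [0.16, 2.42], [-1.27, 4.41], [0.06, 2.06], [-2.6, 2.6]. Speed limits (rad/s): [2.22, 2.22, 2.79, 2.79, 3.14, 3.14, 3.14].

### API

Orientations are given as a unit quaternion [x, y, z, w].
In Python, from workcell import get_obs, camera, camera_info, hand_in gives the robot as it stands.
- The arm moves only by the tool move_arm, never from a script. Its argument "moves" is a list of rows, each a list of 3 entries, a list of its own where there are three numbers: the shift along the tool's x, y, z in units of 25 mm (1.0 is 25 mm), then the turn, a rotation vector about the tool's x, y, z in degrees, then the opening, from 0 (shut) to 1 (fully open). A call has 1 to 5 rows; each row shifts and turns the commanded pose from where the row before left it, along the tool's axes as they then stand; what a row does not reach is not made up. A row lasts 1/8 s, in which the tool goes at most 62.5 mm and 10.7 degrees, less where a joint would pass 70% of its speed; a pose out of reach is approached as far as the arm can. A call is refused whole if a number of a shift passes 1 or a number of a turn 10.7, either way. A call with a gripper value outside its range is refused whole. The fingers move at their own pace and stop on an object; "squeeze" is the grip in N (left out, the last holds). Time passes only in rows, so rows that do not move let the fingers close. It gives the time, the measured TCP pose, the force and the opening at its end, in the units of the state.
- get_obs(): the state, without advancing time (a new reading comes with each control period).
- camera(name): name is "scene" or "top"; returns the picture (420x560x3 uint8, red, green, blue); there is no depth.
- camera_info(name): a dict with "fx", "fy", "cx", "cy" (pixels), "origin" and "rotation" of the camera in the world. Camera axes: x right, y down, z forward; pixel columns grow to the right and rows downward; lengths in m; the calibration is good to about 2 mm. A picture is of the moment at which its call begins. camera_info takes no time and is no camera call.
- hand_in(): hands the job in, once; it reports no verdict.
The state is a dict: "clock": time; "joint_pos": joint angles; "joint_velocities": joint speeds; "tau": joint torques, N m; "position": TCP position; "ee_rot": TCP orientation; "ft_force": force on the tool from outside, world axes, zero at the start; "torque": the same for the moment, N m; "grip_width": opening from 0.0 (shut) to 1.0 (fully open).
Only numpy, scipy, OpenCV 4.12 (cv2) and the standard library are available. Lean on these libraries where they do the work, as an engineer would, in place of code of your own. Each camera call takes 0.05 s, during which the arm holds its last target. There are 200 camera calls.

### The job

With a fingertip, push the blue bar on the lathe's black dial round until the dial's white index mark lines up with the red line on the scale ring; push, do not pinch the bar between the fingers. Once it is lined up, press the green button down to confirm the setting and let it go, leaving the dial on the line. Do not press the red button, and leave the loose things on the table where they are.

Things in the scene. Friction and masses are not known exactly. Their poses are not given: they have to be found in the camera images.
- lathe: the small copy lathe, bolted down; origin at table level under the centre of its green dial housing (210 x 210 mm, top 65 mm above the table). Its +x axis points from the dial towards the wooden blank, which lies along y between centres 190 mm from the origin (end blocks to 122 mm high); z is up.
- dial (a joint): turn of the black dial in rad, positive counter-clockwise seen from above; 0 when the white index mark points along the lathe's +x; end stops at -1.75 and 1.75. It turns with steady friction of about 0.15 N m, has no spring and stays where it is left. From any start the red line lies 0.7 to 2.5 rad counter-clockwise.
- dial_axis (a point): a point on the dial's upright turning axis, on the dial's flat face, 85 mm above the table. The dial is a black disc 148 mm across; its white index mark is a 5 mm wide line on the face running outwards along the dial's own +x.
- bar_end (a point): point inside the blue bar, 55 mm from the axis towards the bar's end on the dial's own -y side, 17 mm above the dial's face. The bar is straight, 134 mm long, 18 mm thick and rises 35 mm above the face; it crosses the dial through the axis along the dial's own y, at right angles to the mark. Pushing a long side of it near an end, 10 to 25 mm above the face, turns the dial.
- dial_index (a point): outer end of the white index mark, 76 mm from the dial's axis, 85 mm above the table; turns with the dial
- target_line (a point): inner end of the red line, 76 mm from the dial's axis, on the metal scale ring (200 mm across, top face 73 mm above the table, 12 mm below the dial's face) that lies fixed around the dial. The red line is 6 mm wide and 21 mm long; the other lines are thin and black, 10 degrees apart.
- green_top (a point): centre of the top of the green push button, 67 mm above the table, 36 mm across, on a grey box 80 x 80 x 45 mm fixed to the table on one side of the lathe; it is pressed straight down
- green (a joint): travel of the green button in m, 0 up, 0.006 fully down (5 N); springs back
- stop_top (a point): centre of the top of the red stop button, the same kind of button and box on the other side of the lathe; leave it alone
- stop (a joint): travel of the red button in m, 0 up, 0.006 fully down
- finial: a pale turned wooden finial standing upright, 32 mm across, 88 mm tall; loose; leave it where it is
- pull: a brown turned wooden drawer pull standing on the table, 34 mm across, 40 mm tall; loose; leave it where it is
- wax_tin: a yellow wax jar, 60 mm across, 50 mm tall; loose; leave it where it is
- brush: a hand brush lying on the table; loose; leave it where it is
- screwdriver: a screwdriver with a red handle, lying on the table; loose; leave it where it is
- offcut: a pale block of wood, 90 x 45 x 45 mm; loose; leave it where it is
- collar: a steel collar, 56 mm across, 22 mm tall; loose; leave it where it is
Not all that is in view belongs to the job. Leave any purple look-alike of the part that bears green_top alone.

How it is judged:
By the outcome, as a careful person would: the job done as asked, in the order asked, and still so for the second after the job is handed in, with the robot touching nothing.
It also fails if it takes over 54 s, if anything falls off the work surface, if the arm or the gripper's body presses on something with over 40 N, if the wrist force passes 120 N, or if a joint passes its speed limit or range.

## Working session

There is one attempt and no reset: what is moved stays moved. The work goes in short steps, Python scripts to look and compute and a tool call to move; the robot and the scene stay as the last step left them, time stands still between calls to the robot, and variables do not carry over. Pictures are saved under pics/ and viewed, about 8 in all and at most 12, crops included, and the job is handed in when it is done.

Besides the shell and the picture viewer there is one more tool, called after ">>>" in YAML: its name, and indented under it one key for each argument. move_arm: Moves the arm, as the interface text tells. Its arguments: {"type":"object","properties":{"moves":{"type":"array","items":{"type":"array"}},"squeeze":{"type":"number"}},"required":["moves"]}

```bash
mkdir -p pics; ls; python3 - <<'E'
from workcell import *
import cv2,numpy as np
for n in("scene","top"):
    cv2.imwrite(f"pics/{n}0.png",camera(n)[:,:,::-1]);i=camera_info(n);print(n,i)
o=get_obs();print(o['clock'],o['position'],o['ee_rot'],o['grip_width'])
E
```

```text
pics
scene {'fx': 510.49508801260856, 'fy': 510.49508801260856, 'cx': 286.1304992534824, 'cy': 206.12522123524536, 'origin': array([1.34515177, 0.46122806, 1.03384119]), 'rotation': array([ 0.46070859,  0.79831635, -0.3348889 , -0.19567326])}
top {'fx': 397.084947922452, 'fy': 397.084947922452, 'cx': 284.1746819172049, 'cy': 208.13829786741488, 'origin': array([ 0.39282484, -0.00137822,  1.35627072]), 'rotation': array([-0.69832849,  0.71434333, -0.0254429 ,  0.0374645 ])}
0.1 [ 0.19817283 -0.59241489  0.23061246] [ 9.86998630e-01  1.60727412e-01 -1.34371478e-04 -6.20484545e-04] 1.0005713476324394
```

View pics/top0.png

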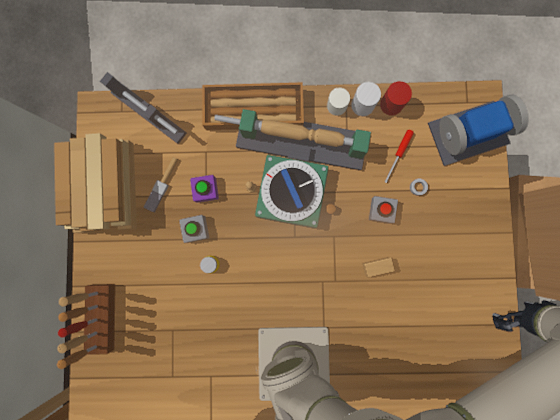

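View pics/scene0.png

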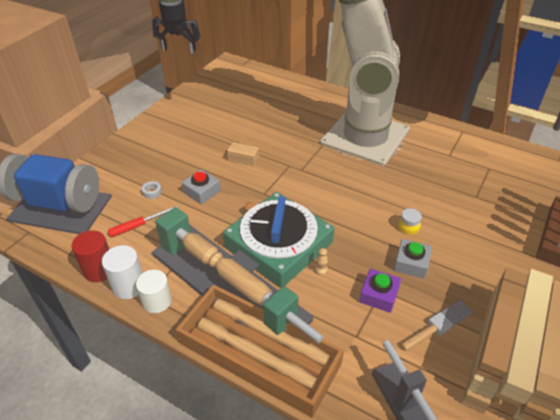

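The top view shows the dial at about (292,190), the grey-box green button at (192,229), the purple decoy at (203,187) and the red button at (385,209). The finial is close to the housing at (249,185) and the pull at (331,209). Next, an enlarged crop.

```bash
python3 - <<'E'
import cv2
a=cv2.imread("pics/top0.png")[150:235,245:345]; b=cv2.imread("pics/scene0.png")[185:275,220:335]
a=cv2.resize(a,(700,595),interpolation=cv2.INTER_CUBIC)
cv2.imwrite("pics/c0.png",a)
E
```

```text
(no output)
```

View pics/c0.png

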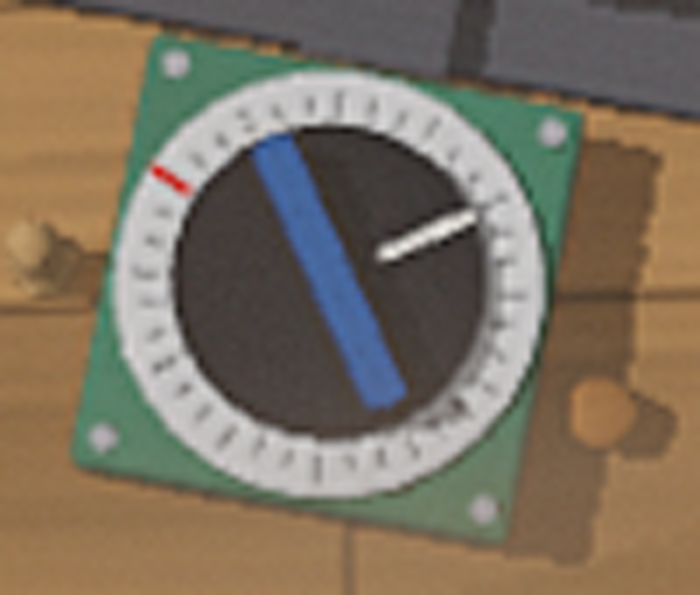

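```bash
cat > h.py <<'E'
from workcell import *
import cv2,numpy as np
from scipy.spatial.transform import Rotation as R
def px(n,u,v,z):
    i=camera_info(n);q=i['rotation'];M=R.from_quat(q).as_matrix()
    d=M@np.array([(u-i['cx'])/i['fx'],(v-i['cy'])/i['fy'],1]);o=i['origin']
    return o+d*(z-o[2])/d[2]
def proj(n,p):
    i=camera_info(n);c=R.from_quat(i['rotation']).as_matrix().T@(np.array(p)-i['origin'])
    return np.array([i['fx']*c[0]/c[2]+i['cx'],i['fy']*c[1]/c[2]+i['cy']])
E
python3 - <<'E'
from h import *
c=lambda u,v,z:px("top",(u+.5)/7-.5+245,(v+.5)/7-.5+150,z)
P=dict(ringL=(114,283,.073),ringR=(547,283,.073),ringT=(340,70,.073),ringB=(322,497,.073),mi=(380,257,.085),mo=(476,214,.085),ri=(190,190,.073),ro=(153,172,.073),b1=(272,143,.12),b2=(385,398,.12),
s1=(175,64,.065),s2=(553,131,.065),s3=(484,510,.065),s4=(102,437,.065))
Q={k:c(*v) for k,v in P.items()}
for k in Q:print(k,Q[k].round(4))
C=(Q['ringL'][:2]+Q['ringR'][:2])/2; C2=(Q['ringT'][:2]+Q['ringB'][:2])/2
S=sum(Q[s] for s in('s1','s2','s3','s4'))/4
print(C,C2,S,(Q['b1']+Q['b2'])/2)
A=np.array([(C[0]+C2[0])/2,(C[1]+C2[1])/2]);A=(A+S[:2])/2;print("axis",A)
an=lambda a,b:np.degrees(np.arctan2(*(b[:2]-a[:2])[::-1]))
e=(Q['s1']+Q['s2']-Q['s3']-Q['s4']);print("lathe yaw",an(0*e,e))
print("mark",an(Q['mi'],Q['mo']),an(A,Q['mo']),"bar",an(Q['b2'],Q['b1']),"red",an(Q['ri'],Q['ro']),an(A,Q['ri']),an(A,Q['ro']))
print("green",px("top",192,229,.067),px("scene",416,249,.067))
print("fin",px("top",249,185,.088),"scene green",proj("scene",px("top",192,229,.067)))
print(R.from_quat(get_obs()['ee_rot']).as_matrix().round(3))
E
```

```text
ringL [0.5688 0.094  0.073 ]
ringR [ 0.5639 -0.1074  0.073 ]
ringT [ 0.6668 -0.0137  0.073 ]
ringB [ 0.4667 -0.0006  0.073 ]
mi [ 0.5762 -0.0299  0.085 ]
mo [ 0.5951 -0.0747  0.085 ]
ri [0.6117 0.0577 0.073 ]
ro [0.6206 0.0748 0.073 ]
b1 [0.6241 0.0182 0.12  ]
b2 [ 0.5076 -0.0298  0.12  ]
s1 [0.6733 0.064  0.065 ]
s2 [ 0.6368 -0.1131  0.065 ]
s3 [ 0.4594 -0.0757  0.065 ]
s4 [0.4976 0.1014 0.065 ]
[ 0.56630404 -0.00673597] [ 0.56674116 -0.00714975] [ 0.56678265 -0.00584813  0.065     ] [ 0.56587847 -0.0058063   0.12      ]
axis [ 0.56665262 -0.0063955 ]
lathe yaw -11.959740151944702
mark -67.07983234562005 -67.36202028696171 bar 22.362972790908955 red 62.46239555084559 54.909860210838374 56.40300287275145
green [0.44693844 0.32112515 0.067     ] [0.45616199 0.32806028 0.067     ]
fin [0.58390061 0.13089276 0.088     ] scene green [414.61142776 245.5397845 ]
[[ 0.948  0.317 -0.   ]
 [ 0.317 -0.948  0.001]
 [-0.    -0.001 -1.   ]]
```

The crop shows the mark's outer end at (476,214), the red line from (153,172) to (190,190), and the bar from (272,143) to (385,398). That puts the axis at about (0.567, -0.006), with about 123° of counter-clockwise turn needed. I'll push the bar's near (-y) end from its clockwise side with the shut fingers, using the +y finger back.

>>> move_arm:
  moves:
    - [[0.96,-0.93,0],[0,0,0],0]
    - [[0.96,-0.93,0],[0,0,0],0]
    - [[0.96,-0.93,0],[0,0,0],0]
    - [[0.96,-0.93,0],[0,0,0],0]
    - [[0.96,-0.93,0],[0,0,0],0]
  squeeze: 30

```text
clock: 0.72
position: [0.2755, -0.4432, 0.231]
ee_rot: [0.987, 0.161, -0.0, -0.0]
ft_force: [0.2, -0.5, -0.7]
grip_width: -0.002
```

>>> move_arm:
  moves:
    - [[0.96,-0.93,0],[0,0,0],0]
    - [[0.96,-0.93,0],[0,0,0],0]
    - [[0.96,-0.93,0],[0,0,0],0]
    - [[0.96,-0.93,0],[0,0,0],0]
    - [[0.96,-0.93,0],[0,0,0],0]

```text
clock: 1.35
position: [0.3524, -0.295, 0.2311]
ee_rot: [0.987, 0.161, -0.0, -0.0]
ft_force: [0.2, -0.0, 0.1]
grip_width: -0.004
```

>>> move_arm:
  moves:
    - [[0.96,-0.93,0],[0,0,0],0]
    - [[0.96,-0.93,0],[0,0,0],0]
    - [[0.96,-0.93,0],[0,0,0],0]
    - [[0.96,-0.93,0],[0,0,0],0]
    - [[0.96,-0.93,0],[0,0,0],0]

```text
clock: 1.98
position: [0.4293, -0.1468, 0.2311]
ee_rot: [0.987, 0.161, -0.0, 0.0]
ft_force: [0.9, -0.9, -0.1]
grip_width: 0.001
```

>>> move_arm:
  moves:
    - [[0.96,-0.93,0],[0,0,0],0]
    - [[0.96,-0.93,0],[0,0,0],0]
    - [[0.96,-0.93,0],[0,0,0],0]
    - [[0.96,-0.93,0],[0,0,0],0]
    - [[0,0,0],[0,0,-4],0]

```text
clock: 2.6
position: [0.4911, -0.0263, 0.231]
ee_rot: [0.98, 0.198, -0.0, -0.001]
ft_force: [0.4, -1.1, 0.1]
grip_width: 0.003
```

>>> move_arm:
  moves:
    - [[1,-0.85,0],[0,0,0],0]
    - [[0,0,1],[0,0,0],0]
    - [[0,0,1],[0,0,0],0]
    - [[0,0,1],[0,0,0],0]
    - [[0,0,0.6],[0,0,0],0]

```text
clock: 3.22
position: [0.5049, -0.0, 0.1399]
ee_rot: [0.981, 0.195, -0.001, -0.0]
ft_force: [-0.1, -0.1, 0.3]
grip_width: -0.003
```

```bash
python3 - <<'E'
from h import *
a=camera("top")[150:235,245:345,::-1];b=camera("scene")[155:275,200:340,::-1]
r=lambda i:cv2.resize(i,(400,340),interpolation=cv2.INTER_CUBIC)
cv2.imwrite("pics/c1.png",np.hstack([r(a),r(b)]))
E
```

```text
(no output)
```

View pics/c1.png

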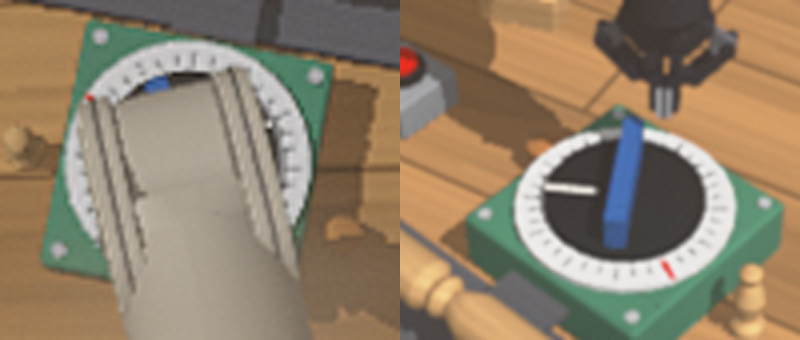

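The scene half shows the shut fingertip just clear of the bar's near end, on its clockwise side. The top view is hidden by the arm. I'll lower the tool, make contact and orbit.

>>> move_arm:
  moves:
    - [[0,0,0.8],[0,0,0],0]
    - [[0,0,0.7],[0,0,0],0]
    - [[0,0,0],[0,0,0],0]
    - [[0,0.24,0],[0,0,0],0]
    - [[-0.06,0.2,0],[0,0,-5],0]

```text
clock: 3.95
position: [0.5087, -0.0105, 0.1045]
ee_rot: [0.971, 0.239, 0.0, -0.0]
ft_force: [-3.1, 2.6, 0.8]
grip_width: 0.003
```

>>> move_arm:
  moves:
    - [[-0.11,0.32,0],[0,0,-8],0]
    - [[-0.11,0.32,0],[0,0,-8],0]
    - [[-0.11,0.32,0],[0,0,-8],0]
    - [[-0.11,0.32,0],[0,0,-8],0]
    - [[-0.11,0.32,0],[0,0,-8],0]

```text
clock: 4.58
position: [0.5259, -0.0482, 0.1045]
ee_rot: [0.83, 0.558, 0.0, -0.0]
ft_force: [-3.0, 4.0, 0.2]
grip_width: -0.001
```

```bash
python3 - <<'E'
from h import *
b=camera("scene")[155:275,200:340,::-1]
cv2.imwrite("pics/c2.png",cv2.resize(b,(700,600),interpolation=cv2.INTER_CUBIC))
A=np.array([.5666,-.0064,0]);o=get_obs();M=R.from_quat(o['ee_rot']).as_matrix()
print(M.T@(o['position']-A),np.degrees(np.arctan2(M[1,0],M[0,0])),o['position'],o['torque'])
E
```

```text
[-0.05495645 -0.02103933 -0.10450957] 68.09079609867858 [ 0.52650092 -0.04953225  0.10448343] [0.37800324 0.31350916 0.04244127]
```

View pics/c2.png

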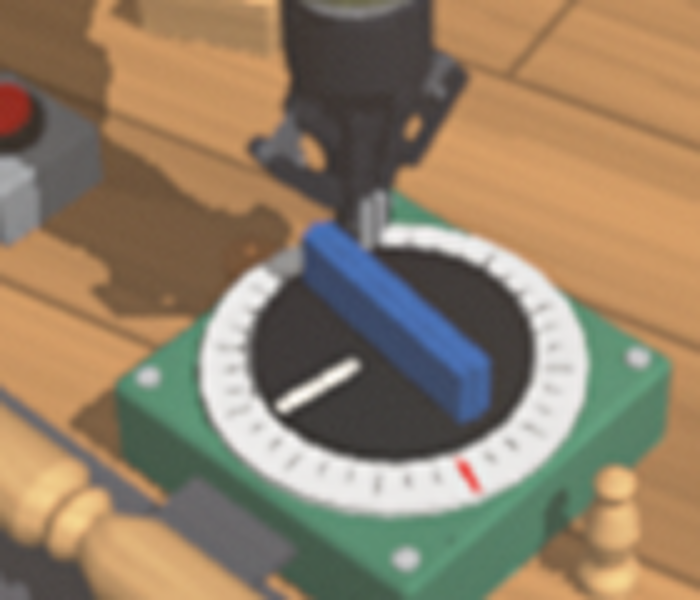

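The push works. In this crop the mark's outer end is at (278,408), its inner end at (357,364), and the red line runs from (462,463) to (478,491).

```bash
cat >>h.py <<'E'
A=np.array([.5666,-.0064])
an=lambda a,b:np.degrees(np.arctan2(b[1]-a[1],b[0]-a[0]))
def cs(u,v,z,k=5,ox=200,oy=155): return px("scene",(u+.5)/k-.5+ox,(v+.5)/k-.5+oy,z)
E
python3 - <<'E'
from h import *
mo,mi,ri,ro=cs(278,408,.085),cs(357,364,.085),cs(462,463,.073),cs(478,491,.073)
L,Rr=cs(200,365,.073),cs(590,365,.073)
print(mo,mi,ri,ro); print(an(A,mo),an(mi,mo),an(A,ri),an(ri,ro),an(A,ro))
# ring ellipse centre check: projected ring in crop px
t=np.linspace(0,6.28,361);p=np.array([proj("scene",[A[0]+.1*np.cos(x),A[1]+.1*np.sin(x),.073]) for x in t]);p=((p-[200,155])+.5)*5-.5
print(p.min(0),p.max(0))
E
```

```text
[ 0.63475105 -0.03299912  0.085     ] [ 0.58896461 -0.0144045   0.085     ] [0.61101998 0.05970517 0.073     ] [0.62293365 0.07548296 0.073     ]
-21.320529820169824 -22.10287113443754 56.100509360177966 52.943863433006356 55.47289583408402
[199.30135592 224.99420549] [586.36019845 506.90721371]
```

>>> move_arm:
  moves:
    - [[-0.1,0.32,0],[0,0,-8],0]
    - [[-0.1,0.32,0],[0,0,-8],0]
    - [[-0.1,0.32,0],[0,0,-8],0]
    - [[-0.1,0.32,0],[0,0,-8],0]
    - [[-0.1,0.32,0],[0,0,-8],0]

```text
clock: 5.25
position: [0.563, -0.0655, 0.1042]
ee_rot: [0.591, 0.807, -0.0, -0.0]
ft_force: [-3.6, 2.2, 0.4]
grip_width: -0.001
```

>>> move_arm:
  moves:
    - [[-0.1,0.32,0],[0,0,-8],0]
    - [[-0.1,0.32,0],[0,0,-8],0]
    - [[-0.1,0.32,0],[0,0,-8],0]
    - [[-0.05,0.16,0],[0,0,-4],0]
    - [[0,0,0],[0,0,0],0]

```text
clock: 5.88
position: [0.592, -0.0605, 0.1041]
ee_rot: [0.38, 0.925, -0.0, 0.0]
ft_force: [0.0, -1.0, -0.0]
grip_width: 0.004
```

```bash
python3 - <<'E'
from h import *
b=camera("scene")[155:275,200:340,::-1]
cv2.imwrite("pics/c3.png",cv2.resize(b,(700,600),interpolation=cv2.INTER_CUBIC))
o=get_obs();M=R.from_quat(o['ee_rot']).as_matrix()
print(M.T@(o['position']-np.r_[A,0]),np.degrees(np.arctan2(M[1,0],M[0,0])),o['position'],o['joint_pos'])
E
```

```text
[-0.05610642 -0.0205844  -0.10407574] 135.28566560154403 [ 0.59194098 -0.06044904  0.10411504] [ 0.72368806  0.53055152 -0.90245447  1.654783    0.4454721   1.17550053
  0.50286658]
```

View pics/c3.png

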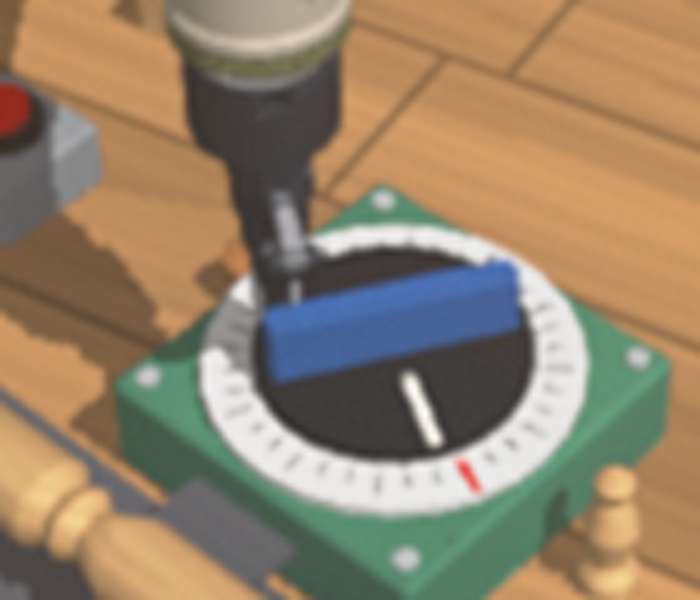

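The mark now runs from (407,375) to (435,444), a little short of the red line at (462,463). I'll measure both by colour segmentation.

```bash
cat >>h.py <<'E'
def fitline(n,w,z,poly):
    # weighted line fit of world-projected pixels
    v,u=np.nonzero(w>0);ww=w[v,u]
    P=np.array([px(n,a,b,z)[:2] for a,b in zip(u,v)])
    c=np.average(P,axis=0,weights=ww);C=np.cov(P.T,aweights=ww);e=np.linalg.eigh(C)[1][:,1]
    if e@(c-A)<0:e=-e
    return np.degrees(np.arctan2(e[1],e[0])),an(A,c),c,len(ww)
def measure(n="scene",img=None):
    im=(camera(n) if img is None else img).astype(float);r,g,b=im[...,0],im[...,1],im[...,2]
    H,W=r.shape;v,u=np.mgrid[:H,:W]
    i=camera_info(n);Mt=R.from_quat(i['rotation']).as_matrix()
    d=np.stack([(u-i['cx'])/i['fx'],(v-i['cy'])/i['fy'],np.ones((H,W))],-1)@Mt.T
    def rad(z):
        p=i['origin']+d*((z-i['origin'][2])/d[...,2])[...,None];return np.hypot(p[...,0]-A[0],p[...,1]-A[1])
    rm,rr=rad(.085),rad(.073)
    white=np.where((rm>.024)&(rm<.068)&(im.min(-1)>110),im.min(-1)-60,0)
    red=np.where((rr>.074)&(rr<.1)&(r-np.maximum(g,b)>40),r-np.maximum(g,b),0)
    return fitline(n,white,.085,0),fitline(n,red,.073,0)
E
python3 - <<'E'
from h import *
print(measure()); mo,mi=cs(435,444,.085),cs(407,375,.085);print(an(A,mo),an(mi,mo))
im=cv2.imread("pics/top0.png")[:,:,::-1];print(measure("top",im)); im=cv2.imread("pics/scene0.png")[:,:,::-1];print(measure("scene",im))
E
```

```text
((np.float64(65.55204517414319), np.float64(44.15374413978436), array([0.59578123, 0.0219317 ]), 58), (np.float64(51.97744816355687), np.float64(55.59467065858582), array([0.61631427, 0.06619138]), 21))
47.214046039322454 46.8669014079272
((np.float64(-66.99660499437714), np.float64(-66.56025401190145), array([ 0.58524179, -0.04939678]), 32), (np.float64(55.00400024387166), np.float64(55.53242346271605), array([0.61684432, 0.06679464]), 14))
((np.float64(-66.07584759486292), np.float64(-67.63150873920561), array([ 0.58474192, -0.05048438]), 52), (np.float64(51.90791559959032), np.float64(55.594799155057444), array([0.61632808, 0.06621189]), 21))
```

>>> move_arm:
  moves:
    - [[-0.05,0.14,0],[0,0,-3.5],0]
    - [[-0.04,0.14,0],[0,0,-3.5],0]
    - [[0,0,0],[0,0,0],0]

```text
clock: 6.35
position: [0.5984, -0.0569, 0.1041]
ee_rot: [0.323, 0.946, -0.0, 0.0]
ft_force: [-0.5, -3.3, -0.3]
grip_width: 0.001
```

```bash
sed -i 's/^    red=/    k,l,s,_=cv2.connectedComponentsWithStats((white>0).astype(np.uint8));white=white*(l==1+s[1:,4].argmax())\n    red=/' h.py
python3 - <<'E'
from h import *
im=camera("scene");print(measure("scene",im));b=im[155:275,200:340,::-1]
cv2.imwrite("pics/c4.png",cv2.resize(b,(700,600),interpolation=cv2.INTER_CUBIC))
print(measure("scene",cv2.imread("pics/scene0.png")[:,:,::-1]))
o=get_obs();M=R.from_quat(o['ee_rot']).as_matrix()
print(M.T@(o['position']-np.r_[A,0]),np.degrees(np.arctan2(M[1,0],M[0,0])),o['ft_force'])
E
```

```text
((np.float64(53.29240534025465), np.float64(54.5908672367154), array([0.59344978, 0.03136856]), 53), (np.float64(52.283457862188904), np.float64(55.59595110945715), array([0.61616219, 0.06597278]), 22))
((np.float64(-66.07584759486292), np.float64(-67.63150873920561), array([ 0.58474192, -0.05048438]), 52), (np.float64(51.90791559959032), np.float64(55.594799155057444), array([0.61632808, 0.06621189]), 21))
[-0.05602228 -0.02056017 -0.10400011] 142.3103885989718 [-0.78587037 -3.28519581  0.74958747]
```

View pics/c4.png

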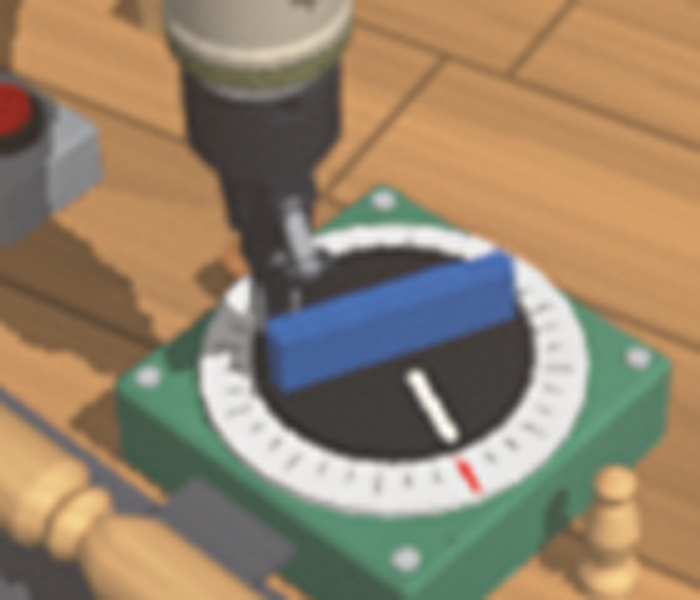

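The mark now lies very near the line, at about 54° against 55.5°. I'll back off, lift and go above the green button so both cameras see the dial clear of the arm.

>>> move_arm:
  moves:
    - [[0,-0.4,0],[0,0,0],0]
    - [[0,0,-1],[0,0,0],0]
    - [[0,0,-1],[0,0,0],0]
    - [[0,0,-1],[0,0,0],0]
    - [[0,0,-1],[0,0,0],0]

```text
clock: 7.02
position: [0.5916, -0.0642, 0.2047]
ee_rot: [0.322, 0.947, 0.0, 0.0]
ft_force: [0.2, -0.2, 0.3]
grip_width: -0.0
```

>>> move_arm:
  moves:
    - [[1,0.65,0],[0,0,0],0]
    - [[1,0.65,0],[0,0,0],0]
    - [[1,0.65,0],[0,0,0],0]
    - [[1,0.65,0],[0,0,0],0]
    - [[1,0.65,0],[0,0,0],0]

```text
clock: 7.65
position: [0.5417, 0.0771, 0.2038]
ee_rot: [0.322, 0.947, -0.0, 0.0]
ft_force: [-0.4, 0.2, -0.4]
grip_width: -0.001
```

>>> move_arm:
  moves:
    - [[1,0.65,0],[0,0,0],0]
    - [[1,0.65,0],[0,0,0],0]
    - [[1,0.65,0],[0,0,0],0]
    - [[1,0.65,0],[0,0,0],0]
    - [[1,0.65,0],[0,0,0],0]

```text
clock: 8.28
position: [0.492, 0.2176, 0.2038]
ee_rot: [0.322, 0.947, -0.0, 0.0]
ft_force: [0.4, 0.0, -0.6]
grip_width: -0.003
```

```bash
cat > m.py <<'E'
from h import *
import sys
t=camera("top");s=camera("scene")
for n,im in(("top",t),("scene",s)):
    print(n,[(x[0].round(2),x[1].round(2),x[2].round(4),x[3]) for x in measure(n,im)])
a=cv2.resize(t[150:235,245:345,::-1],(400,340),interpolation=cv2.INTER_CUBIC);b=cv2.resize(s[190:270,240:334,::-1],(400,340),interpolation=cv2.INTER_CUBIC)
cv2.imwrite(f"pics/{sys.argv[1]}.png",np.hstack([a,b]))
for n,f,roi in(("top","pics/top0.png",(205,250,170,215)),("scene","pics/scene0.png",(225,275,392,440))):
    im=cv2.imread(f).astype(int);y0,y1,x0,x1=roi;q=im[y0:y1,x0:x1];g=(q[...,1]-np.maximum(q[...,0],q[...,2]))>50
    v,u=np.nonzero(g);print("green",n,u.mean()+x0,v.mean()+y0,len(u),px(n,u.mean()+x0,v.mean()+y0,.0655))
o=get_obs();print(o['position'],R.from_quat(o['ee_rot']).as_matrix()[:,:2].round(3).tolist())
E
python3 m.py d1
```

```text
top [(np.float64(53.74), np.float64(54.29), array([0.5936, 0.0312]), 34), (np.float64(54.48), np.float64(55.55), array([0.6171, 0.0671]), 13)]
scene [(np.float64(53.31), np.float64(54.59), array([0.5935, 0.0314]), 53), (np.float64(52.3), np.float64(55.6), array([0.6162, 0.066 ]), 22)]
green top 190.6888888888889 227.96666666666667 90 [0.45046869 0.32579251 0.0655    ]
green scene 415.6449275362319 248.06521739130434 138 [0.45227354 0.32602951 0.0655    ]
[0.4906906  0.22028756 0.20413241] [[-0.796, 0.606], [0.606, 0.796], [0.001, 0.001]]
```

View pics/d1.png

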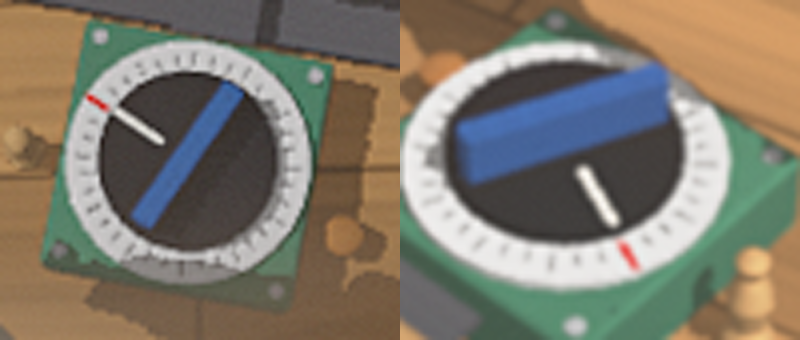

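Both views show the mark 1 to 1.5° short of the red line (54.4° against 55.6°). I'll go back and nudge it.

>>> move_arm:
  moves:
    - [[-1,-0.65,0],[0,0,0],0]
    - [[-1,-0.65,0],[0,0,0],0]
    - [[-1,-0.65,0],[0,0,0],0]
    - [[-1,-0.65,0],[0,0,0],0]
    - [[-1,-0.65,0],[0,0,0],0]

```text
clock: 9.0
position: [0.5425, 0.0745, 0.2037]
ee_rot: [0.322, 0.947, -0.0, 0.0]
ft_force: [-0.6, -0.6, -0.0]
grip_width: 0.001
```

>>> move_arm:
  moves:
    - [[-1,-0.65,0],[0,0,0],0]
    - [[-1,-0.65,0],[0,0,0],0]
    - [[-1,-0.65,0],[0,0,0],0]
    - [[-1,-0.65,0],[0,0,0],0]
    - [[-1,-0.65,0],[0,0,0],0]

```text
clock: 9.62
position: [0.592, -0.0661, 0.2038]
ee_rot: [0.322, 0.947, -0.0, 0.0]
ft_force: [0.6, 0.5, -0.5]
grip_width: 0.001
```

>>> move_arm:
  moves:
    - [[0,0,1],[0,0,0],0]
    - [[0,0,1],[0,0,0],0]
    - [[0,0,1],[0,0,0],0]
    - [[0,0,1],[0,0,0],0]
    - [[0,0,0],[0,0,0],0]

```text
clock: 10.25
position: [0.5906, -0.065, 0.1023]
ee_rot: [0.322, 0.947, -0.0, -0.002]
ft_force: [-0.8, -0.4, 0.5]
grip_width: 0.001
```

>>> move_arm:
  moves:
    - [[0,0.3,0],[0,0,0],0]
    - [[0,0.15,0],[0,0,-1],0]
    - [[0,0.05,0],[0,0,0],0]
    - [[0,0,0],[0,0,0],0]

```text
clock: 10.75
position: [0.5999, -0.0543, 0.1042]
ee_rot: [0.313, 0.95, -0.0, 0.0]
ft_force: [-0.5, -1.4, 0.7]
grip_width: -0.0
```

```bash
python3 m.py d2 | grep -v green
```

```text
top [(np.float64(-160.1), np.float64(-71.6), array([ 0.5825, -0.0543]), 215), (np.float64(54.97), np.float64(55.53), array([0.6169, 0.0669]), 14)]
scene [(np.float64(57.08), np.float64(58.11), array([0.5912, 0.0332]), 54), (np.float64(51.92), np.float64(55.6), array([0.6163, 0.0662]), 21)]
[ 0.5996997  -0.05416117  0.10398052] [[-0.804, 0.595], [0.595, 0.804], [-0.0, 0.0]]
```

That overshot: the scene view gives 58.1° against 55.6°, so the dial is about 2.5° too far. I'll hop over the bar and nudge it back from the other side in small steps.

>>> move_arm:
  moves:
    - [[0,-0.2,0],[0,0,0],0]
    - [[0,0,-1],[0,0,0],0]
    - [[0,0,-1],[0,0,0],0]
    - [[0,0.75,0],[0,0,0],0]
    - [[0,0.75,0],[0,0,0],0]

```text
clock: 11.48
position: [0.6192, -0.0279, 0.1541]
ee_rot: [0.313, 0.95, 0.0, 0.0]
ft_force: [0.4, -0.0, -0.4]
grip_width: -0.002
```

>>> move_arm:
  moves:
    - [[0,0.7,0],[0,0,0],0]
    - [[0,0,0],[0,0,0],0]
    - [[0,0,1],[0,0,0],0]
    - [[0,0,1],[0,0,0],0]
    - [[0,0,0],[0,0,0],0]

```text
clock: 12.1
position: [0.6278, -0.0151, 0.1021]
ee_rot: [0.314, 0.95, -0.001, -0.002]
ft_force: [-0.8, -1.1, 0.4]
grip_width: -0.002
```

```bash
python3 m.py d3 | grep -v green;  python3 - <<'E'
from h import *
o=get_obs();M=R.from_quat(o['ee_rot']).as_matrix();print(M.T@(o['position']-np.r_[A,0]))
E
```

```text
top [(np.float64(-156.14), np.float64(-66.3), array([ 0.5814, -0.0401]), 526), (np.float64(54.94), np.float64(55.54), array([0.6169, 0.0668]), 14)]
scene [(np.float64(57.2), np.float64(58.06), array([0.5913, 0.0332]), 53), (np.float64(51.95), np.float64(55.59), array([0.6163, 0.0662]), 21)]
[ 0.62943221 -0.0144574   0.10457332] [[-0.804, 0.595], [0.595, 0.804], [-0.0, 0.0]]
[-0.05531499  0.03095376 -0.10454906]
```

View pics/d3.png

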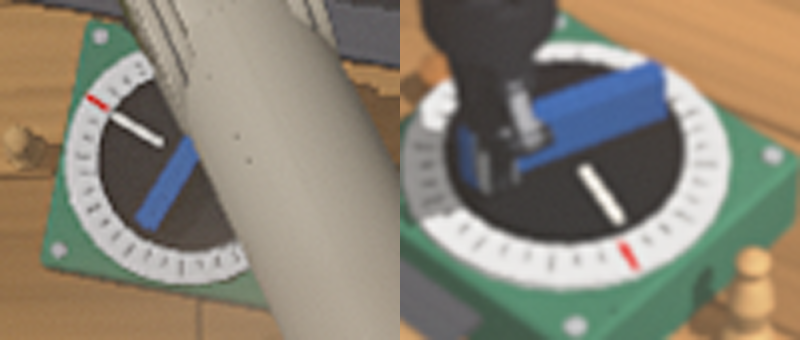

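>>> move_arm:
  moves:
    - [[0,-0.3,0],[0,0,0],0]
    - [[0,-0.12,0],[0,0,0],0]
    - [[0,0,0],[0,0,0],0]

```text
clock: 12.58
position: [0.6235, -0.0228, 0.1046]
ee_rot: [0.313, 0.95, 0.0, 0.001]
ft_force: [0.5, 0.8, 0.9]
grip_width: 0.004
```

```bash
python3 m.py d4 | grep scene
```

```text
scene [(np.float64(-136.26), np.float64(-107.93), array([ 0.5531, -0.048 ]), 62), (np.float64(51.96), np.float64(55.59), array([0.6163, 0.0662]), 21)]
green scene 415.6449275362319 248.06521739130434 138 [0.45227354 0.32602951 0.0655    ]
```

```bash
sed -i 's/^    k,l,s,_/    q=i["origin"]+d*((.085-i["origin"][2])\/d[...,2])[...,None];white[np.abs(np.degrees(np.arctan2(q[...,1]-A[1],q[...,0]-A[0]))-55)>25]=0\n    k,l,s,_/' h.py; python3 m.py d5 | grep "^scene"
```

```text
scene [(np.float64(50.95), np.float64(51.54), array([0.5958, 0.0304]), 55), (np.float64(51.96), np.float64(55.59), array([0.6163, 0.0662]), 21)]
```

The contact came earlier than I reckoned because of the bar's tilt relative to the tool, and the mark is now at 51.5°. I'll hop back to the first side and approach in finer steps with camera checks.

>>> move_arm:
  moves:
    - [[0,0.2,0],[0,0,0],0]
    - [[0,0,-1],[0,0,0],0]
    - [[0,0,-1],[0,0,0],0]
    - [[0,-0.76,0],[0,0,0],0]
    - [[0,-0.76,0],[0,0,0],0]

```text
clock: 13.4
position: [0.6032, -0.0489, 0.1537]
ee_rot: [0.313, 0.95, -0.0, -0.0]
ft_force: [0.7, -0.8, -0.6]
grip_width: 0.001
```

>>> move_arm:
  moves:
    - [[0,-0.76,0],[0,0,0],0]
    - [[0,0,0],[0,0,0],0]
    - [[0,0,1],[0,0,0],0]
    - [[0,0,1],[0,0,0],0]
    - [[0,0,0],[0,0,0],0]

```text
clock: 14.02
position: [0.5913, -0.0632, 0.1022]
ee_rot: [0.313, 0.95, -0.0, -0.002]
ft_force: [0.5, -0.1, 0.3]
grip_width: -0.003
```

>>> move_arm:
  moves:
    - [[0,0.2,0],[0,0,0],0]
    - [[0,0.08,0],[0,0,0],0]
    - [[0,0,0],[0,0,0],0]

```text
clock: 14.4
position: [0.5969, -0.0583, 0.1046]
ee_rot: [0.313, 0.95, 0.0, 0.001]
ft_force: [-0.6, -0.5, 0.7]
grip_width: 0.0
```

```bash
cat >> m.py <<'E'
M=R.from_quat(o['ee_rot']).as_matrix();print("rel",M.T@(o['position']-np.r_[A,0]),o['ft_force'].round(1) if hasattr(o['ft_force'],'round') else o['ft_force'])
E
python3 m.py d6 | egrep "^scene|rel"
```

```text
scene [(np.float64(51.95), np.float64(52.8), array([0.5949, 0.0308]), 51), (np.float64(52.03), np.float64(55.6), array([0.6163, 0.0662]), 21)]
rel [-0.05518837 -0.02380907 -0.10424752] [-0.4  0.8  0.1]
```

>>> move_arm:
  moves:
    - [[0,0.05,0],[0,0,0],0]
    - [[0,0.05,0],[0,0,0],0]
    - [[0,0,0],[0,0,0],0]

```text
clock: 14.88
position: [0.598, -0.0569, 0.1039]
ee_rot: [0.313, 0.95, -0.0, 0.0]
ft_force: [-0.3, -2.7, 2.0]
grip_width: -0.0
```

```bash
python3 m.py d7 | egrep "^scene|rel"
```

```text
scene [(np.float64(52.83), np.float64(54.36), array([0.5935, 0.0312]), 52), (np.float64(52.28), np.float64(55.59), array([0.6162, 0.066 ]), 22)]
rel [-0.05534298 -0.02196182 -0.10386057] [-1.7 -2.3  1.9]
```

>>> move_arm:
  moves:
    - [[0,0.05,0],[0,0,0],0]
    - [[0,0,0],[0,0,0],0]
    - [[0,0,0],[0,0,0],0]

```text
clock: 15.35
position: [0.5987, -0.0558, 0.1038]
ee_rot: [0.313, 0.95, -0.0, 0.0]
ft_force: [-0.5, -3.5, 1.0]
grip_width: -0.003
```

```bash
python3 m.py d8 | egrep "^scene|rel"
```

```text
scene [(np.float64(54.39), np.float64(55.81), array([0.5929, 0.0323]), 53), (np.float64(52.27), np.float64(55.6), array([0.6162, 0.066 ]), 22)]
rel [-0.05515389 -0.02061907 -0.10377775] [ 0.3 -3.7  1. ]
```

>>> move_arm:
  moves:
    - [[0,-0.4,0],[0,0,0],0]
    - [[0,0,-1],[0,0,0],0]
    - [[0,0,-1],[0,0,0],0]
    - [[0,0,-1],[0,0,0],0]
    - [[0,0,-1],[0,0,0],0]

```text
clock: 16.08
position: [0.5922, -0.0633, 0.2045]
ee_rot: [0.313, 0.95, 0.0, -0.0]
ft_force: [1.1, 1.1, -0.5]
grip_width: -0.001
```

>>> move_arm:
  moves:
    - [[0.99,0.655,0],[0,0,0],0]
    - [[0.99,0.655,0],[0,0,0],0]
    - [[0.99,0.655,0],[0,0,0],0]
    - [[0.99,0.655,0],[0,0,0],0]
    - [[0.99,0.655,0],[0,0,0],0]

```text
clock: 16.7
position: [0.541, 0.0769, 0.2036]
ee_rot: [0.313, 0.95, 0.0, -0.0]
ft_force: [-0.3, 0.6, -0.2]
grip_width: -0.0
```

>>> move_arm:
  moves:
    - [[0.99,0.655,0],[0,0,0],0]
    - [[0.99,0.655,0],[0,0,0],0]
    - [[0.99,0.655,0],[0,0,0],0]
    - [[0.99,0.655,0],[0,0,0],0]
    - [[0.99,0.655,0],[0,0,0],0]

```text
clock: 17.32
position: [0.4902, 0.2162, 0.2037]
ee_rot: [0.313, 0.95, 0.0, -0.0]
ft_force: [0.1, 0.6, -0.1]
grip_width: 0.001
```

>>> move_arm:
  moves:
    - [[0.99,0.655,0],[0,0,0],0]
    - [[0.99,0.655,0],[0,0,0],0]
    - [[0.99,0.655,0],[0,0,0],0]
    - [[0.98,0.655,0],[0,0,0],0]
    - [[0,0,0],[0,0,0],0]

```text
clock: 17.95
position: [0.4487, 0.3289, 0.2038]
ee_rot: [0.311, 0.95, 0.0, -0.001]
ft_force: [0.6, 0.2, 0.8]
grip_width: -0.002
```

```bash
python3 m.py d9
```

```text
top [(np.float64(55.39), np.float64(55.44), array([0.5926, 0.0313]), 36), (np.float64(54.08), np.float64(55.48), array([0.6172, 0.0671]), 14)]
scene [(np.float64(54.39), np.float64(55.81), array([0.5929, 0.0323]), 53), (np.float64(52.28), np.float64(55.6), array([0.6162, 0.066 ]), 22)]
green top 190.6888888888889 227.96666666666667 90 [0.45046869 0.32579251 0.0655    ]
green scene 415.6449275362319 248.06521739130434 138 [0.45227354 0.32602951 0.0655    ]
[0.45050895 0.32632524 0.20358377] [[-0.804, 0.594], [0.594, 0.804], [0.0, -0.0]]
rel [ 0.29113713  0.19850402 -0.20362931] [ 0.5 -1.  -0.8]
```

View pics/d9.png

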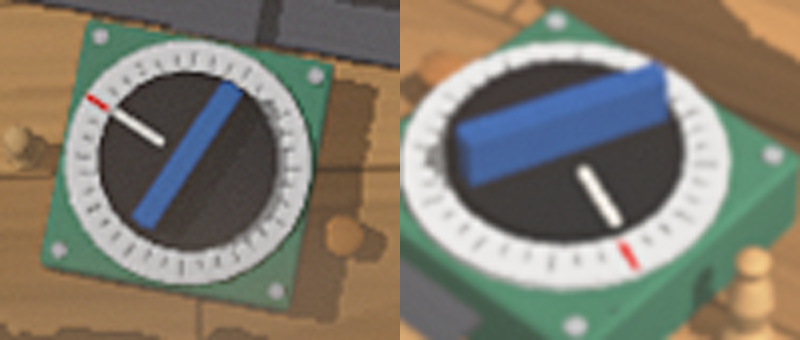

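Both cameras now agree: 55.4° against 55.5° from above, and 55.8° against 55.6° in the scene view. The TCP is over the green button, so I'll press it.

>>> move_arm:
  moves:
    - [[0,0,1],[0,0,0],0]
    - [[0,0,1],[0,0,0],0]
    - [[0,0,1],[0,0,0],0]
    - [[0,0,1],[0,0,0],0]
    - [[0,0,0.9],[0,0,0],0]

```text
clock: 18.68
position: [0.4514, 0.3252, 0.0802]
ee_rot: [0.314, 0.949, -0.0, 0.0]
ft_force: [0.6, -0.3, 0.1]
grip_width: 0.003
```

>>> move_arm:
  moves:
    - [[0,0,0.3],[0,0,0],0]
    - [[0,0,0.2],[0,0,0],0]
    - [[0,0,0.16],[0,0,0],0]
    - [[0,0,0.16],[0,0,0],0]
    - [[0,0,0],[0,0,0],0]

```text
clock: 19.3
position: [0.4511, 0.3268, 0.0613]
ee_rot: [0.313, 0.95, 0.0, 0.0]
ft_force: [-1.5, -1.8, 4.7]
grip_width: -0.001
```

>>> move_arm:
  moves:
    - [[0,0,0.08],[0,0,0],0]
    - [[0,0,0.06],[0,0,0],0]
    - [[0,0,0],[0,0,0],0]
    - [[0,0,0],[0,0,0],0]

```text
clock: 19.8
position: [0.4513, 0.3271, 0.0606]
ee_rot: [0.313, 0.95, -0.0, 0.001]
ft_force: [-10.0, -12.1, 37.2]
grip_width: 0.003
```

The button is bottomed. I'll let it go.

>>> move_arm:
  moves:
    - [[0,0,-0.6],[0,0,0],0]
    - [[0,0,-1],[0,0,0],0]
    - [[0,0,-1],[0,0,0],0]
    - [[0,0,-1],[0,0,0],0]
    - [[0,0,-1],[0,0,0],0]

```text
clock: 20.42
position: [0.4507, 0.3267, 0.1733]
ee_rot: [0.313, 0.95, 0.0, 0.0]
ft_force: [0.4, -0.0, -0.6]
grip_width: -0.003
```

>>> move_arm:
  moves:
    - [[0,0,-1],[0,0,0],0]
    - [[0,0,0],[0,0,0],0]
    - [[0,0,0],[0,0,0],0]

```text
clock: 20.8
position: [0.4506, 0.3264, 0.1967]
ee_rot: [0.313, 0.95, -0.0, -0.0]
ft_force: [0.6, -1.2, -1.5]
grip_width: -0.005
```

```bash
python3 m.py d10|egrep -v green; python3 -c "
from h import *
cv2.imwrite('pics/f.png',camera('scene')[:,:,::-1])"
```

```text
top [(np.float64(55.42), np.float64(55.44), array([0.5926, 0.0314]), 36), (np.float64(54.4), np.float64(55.55), array([0.6171, 0.0671]), 13)]
scene [(np.float64(54.37), np.float64(55.81), array([0.5929, 0.0323]), 53), (np.float64(52.29), np.float64(55.6), array([0.6162, 0.066 ]), 22)]
[0.45041439 0.32627246 0.19637827] [[-0.804, 0.595], [0.595, 0.804], [0.0, -0.001]]
rel [ 0.29133507  0.19808271 -0.1965238 ] [-0.3 -0.2 -0.4]
```

View pics/f.png

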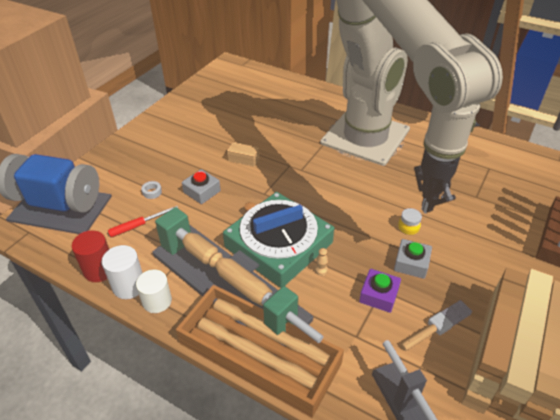

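The picture shows the dial on the line at (290,238), the green button up again at (416,249), and the loose things where they were. The gripper is well clear of everything.

```bash
python3 -c "
from workcell import *
print(hand_in())"
```

```text
the job is handed in; nothing more can be done
None
```

The dial is on the red line, the green button has been pressed and let go, and the job is handed in at about 21 s on the robot's clock.

- **Dial:** I pushed the blue bar counter-clockwise with the shut fingertip, never pinching it. One correction went about 2.5° too far. I nudged the bar back from its other side, which left the mark about 4° short, then brought it onto the line in small steps.
- **Green button:** I pressed it to its bottom stop, with the upward force on the fingertip reaching 37 N, and lifted off.
- **Last checks:** After the press the mark stood at 55.4° against 55.5° for the red line in the top view, and 55.8° against 55.6° in the scene view. The two views disagree on which side of the line it lies, but both put it within about 0.2°. The direction of the short red line was too noisy to fit (52° to 54°), so I used its bearing from the dial axis instead.
- **Rest of the scene:** I did not go near the red button. In the last picture the loose things look unmoved and the gripper touches nothing. I saw the green button back up only in that picture; I did not measure its travel.

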